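Set the flip tags of the fastener bins

TASK

Each hinged flip tag on the rail belongs to the stock bin directly behind it. With a fingertip, gently push over the tags that are wrong, so that the two full bins show green face up and the two nearly empty bins show red face up. Leave the tags that are already right as they are, and do not pick up or shift the bins or anything else on the bench.

Things in the scene. Friction and masses are not known exactly. Their poses are not given: they have to be found in the camera images.
- leaf_1 (a joint): angle of flip tag 1's leaf: +1.08 = lies over to the bins on its stop, GREEN face up; -1.08 = lies over to the front, RED face up; 0 = upright. A light 30 g sheet 60 mm wide, 3 mm thick; free edge, a free-turning white nylon sleeve 7 mm thick, 61 mm from the hinge. At rest it slopes up 28 degrees: edge 29 mm above the hinge, 54 mm beside it. Just past upright it falls over by itself; its weight keeps it on either stop
- tag_1: flip tag 1 on its fixed bracket (74 mm in y, 30 mm in x, ears 6 mm above the hinge, stops under the leaf up to 21 mm out). Origin on the hinge axis, mid-width, 39 mm above the bench; x square to the rail towards the bins, y along the hinge, z up. A fingertip brought down outside the leaf's edge gets under its sleeve; push the edge up and over, along its arc
- leaf_2 (a joint): angle of flip tag 2's leaf: +1.08 = lies over to the bins on its stop, GREEN face up; -1.08 = lies over to the front, RED face up; 0 = upright. A light 30 g sheet 60 mm wide, 3 mm thick; free edge, a free-turning white nylon sleeve 7 mm thick, 61 mm from the hinge. At rest it slopes up 28 degrees: edge 29 mm above the hinge, 54 mm beside it. Just past upright it falls over by itself; its weight keeps it on either stop
- tag_2: flip tag 2 on its fixed bracket (74 mm in y, 30 mm in x, ears 6 mm above the hinge, stops under the leaf up to 21 mm out). Origin on the hinge axis, mid-width, 39 mm above the bench; x square to the rail towards the bins, y along the hinge, z up. A fingertip brought down outside the leaf's edge gets under its sleeve; push the edge up and over, along its arc
- leaf_3 (a joint): angle of flip tag 3's leaf: +1.08 = lies over to the bins on its stop, GREEN face up; -1.08 = lies over to the front, RED face up; 0 = upright. A light 30 g sheet 60 mm wide, 3 mm thick; free edge, a free-turning white nylon sleeve 7 mm thick, 61 mm from the hinge. At rest it slopes up 28 degrees: edge 29 mm above the hinge, 54 mm beside it. Just past upright it falls over by itself; its weight keeps it on either stop
- tag_3: flip tag 3 on its fixed bracket (74 mm in y, 30 mm in x, ears 6 mm above the hinge, stops under the leaf up to 21 mm out). Origin on the hinge axis, mid-width, 39 mm above the bench; x square to the rail towards the bins, y along the hinge, z up. A fingertip brought down outside the leaf's edge gets under its sleeve; push the edge up and over, along its arc
- leaf_4 (a joint): angle of flip tag 4's leaf: +1.08 = lies over to the bins on its stop, GREEN face up; -1.08 = lies over to the front, RED face up; 0 = upright. A light 30 g sheet 60 mm wide, 3 mm thick; free edge, a free-turning white nylon sleeve 7 mm thick, 61 mm from the hinge. At rest it slopes up 28 degrees: edge 29 mm above the hinge, 54 mm beside it. Just past upright it falls over by itself; its weight keeps it on either stop
- tag_4: flip tag 4 on its fixed bracket (74 mm in y, 30 mm in x, ears 6 mm above the hinge, stops under the leaf up to 21 mm out). Origin on the hinge axis, mid-width, 39 mm above the bench; x square to the rail towards the bins, y along the hinge, z up. A fingertip brought down outside the leaf's edge gets under its sleeve; push the edge up and over, along its arc
- bin_nuts: loose blue open-front stock bin, FULL of steel nuts, heaped over its front lip. 150 mm deep (x), 96 mm wide (y), 75 mm high at the back, front lip 34 mm high towards the tags; origin at the centre of its underside, 4 mm above the bench, 200 mm behind its tag's hinge line
- bin_bolts: loose blue open-front stock bin, FULL of hex bolts, heaped over its front lip. 150 mm deep (x), 96 mm wide (y), 75 mm high at the back, front lip 34 mm high towards the tags; origin at the centre of its underside, 4 mm above the bench, 200 mm behind its tag's hinge line
- bin_washers: loose blue open-front stock bin, nearly EMPTY: three washers on its floor. 150 mm deep (x), 96 mm wide (y), 75 mm high at the back, front lip 34 mm high towards the tags; origin at the centre of its underside, 4 mm above the bench, 200 mm behind its tag's hinge line
- bin_spacers: loose blue open-front stock bin, nearly EMPTY: two spacers on its floor. 150 mm deep (x), 96 mm wide (y), 75 mm high at the back, front lip 34 mm high towards the tags; origin at the centre of its underside, 4 mm above the bench, 200 mm behind its tag's hinge line
- station: fixed sheet-steel stock station: floor plate 350 mm (x) by 470 mm (y), 4 mm thick, with a rail of four flip tags along its front, 115 mm before its centre, and four bins behind, in columns 110 mm apart (any order); under the leaves only the rail, 34 mm wide, top 26 mm above the bench; origin at the centre of its underside, x from the tags to the bins, z up
- socket: bystander: steel socket, 26 mm across, 36 mm high, standing on the station between the tags and the bins; origin at the centre of its underside
- collar: bystander: aluminium collar, 30 mm across, 22 mm high, standing on the station between the tags and the bins; origin at the centre of its underside
- screwdriver: bystander: screwdriver lying on the bench in front of the station, about 0.2 m long
- wrench: bystander: steel wrench lying on the bench in front of the station, about 0.18 m long
- spray_can: bystander: spray can, 66 mm across, 190 mm high, on the left of the bench
- tape_roll: bystander: blue roll of tape, 104 mm across, 48 mm high, lying flat on the left of the bench
- damper: bystander: motorcycle coil-over damper, 0.27 m long, 55 mm thick, lying on the left of the bench
- drill: bystander: cordless drill standing on its battery, 200 mm high, on the right of the bench
There are look-alikes about, which are no part of the job. What is shaped like the bin_washers but brown or purple is not meant.

How it is judged (in metres and radians):
At the end, for the whole second after the job is handed in: Each tag in front of a full bin (nuts, bolts) lies over to the bins' side, green up (joint above 0.9 rad), each tag in front of a nearly empty bin (washers, spacers) lies over to the front, red up (below -0.9 rad), the leaves at rest, and every bin within 10 mm of where it stood (((y of tag_1 in the frame of bin_nuts between -0.055 and 0.055 m and value of joint leaf_1 above 0.9 rad) or (y of tag_1 in the frame of bin_bolts between -0.055 and 0.055 m and value of joint leaf_1 above 0.9 rad) or (y of tag_1 in the frame of bin_washers between -0.055 and 0.055 m and value of joint leaf_1 below -0.9 rad) or (y of tag_1 in the frame of bin_spacers between -0.055 and 0.055 m and value of joint leaf_1 below -0.9 rad)) and velocity of joint leaf_1 between -0.2 and 0.2 rad/s and ((y of tag_2 in the frame of bin_nuts between -0.055 and 0.055 m and value of joint leaf_2 above 0.9 rad) or (y of tag_2 in the frame of bin_bolts between -0.055 and 0.055 m and value of joint leaf_2 above 0.9 rad) or (y of tag_2 in the frame of bin_washers between -0.055 and 0.055 m and value of joint leaf_2 below -0.9 rad) or (y of tag_2 in the frame of bin_spacers between -0.055 and 0.055 m and value of joint leaf_2 below -0.9 rad)) and velocity of joint leaf_2 between -0.2 and 0.2 rad/s and ((y of tag_3 in the frame of bin_nuts between -0.055 and 0.055 m and value of joint leaf_3 above 0.9 rad) or (y of tag_3 in the frame of bin_bolts between -0.055 and 0.055 m and value of joint leaf_3 above 0.9 rad) or (y of tag_3 in the frame of bin_washers between -0.055 and 0.055 m and value of joint leaf_3 below -0.9 rad) or (y of tag_3 in the frame of bin_spacers between -0.055 and 0.055 m and value of joint leaf_3 below -0.9 rad)) and velocity of joint leaf_3 between -0.2 and 0.2 rad/s and ((y of tag_4 in the frame of bin_nuts between -0.055 and 0.055 m and value of joint leaf_4 above 0.9 rad) or (y of tag_4 in the frame of bin_bolts between -0.055 and 0.055 m and value of joint leaf_4 above 0.9 rad) or (y of tag_4 in the frame of bin_washers between -0.055 and 0.055 m and value of joint leaf_4 below -0.9 rad) or (y of tag_4 in the frame of bin_spacers between -0.055 and 0.055 m and value of joint leaf_4 below -0.9 rad)) and velocity of joint leaf_4 between -0.2 and 0.2 rad/s and distance of each of bin_nuts, bin_bolts, bin_washers, bin_spacers from where it was at the start of the episode below 0.01 m); the robot touches nothing.
It fails at once if a tag that was already right is turned over ((y of tag_1 in the frame of bin_nuts between -0.055 and 0.055 m and value of joint leaf_1 below 0 rad) or (y of tag_1 in the frame of bin_bolts between -0.055 and 0.055 m and value of joint leaf_1 below 0 rad) or (y of tag_2 in the frame of bin_washers between -0.055 and 0.055 m and value of joint leaf_2 above 0 rad) or (y of tag_2 in the frame of bin_spacers between -0.055 and 0.055 m and value of joint leaf_2 above 0 rad) or (y of tag_3 in the frame of bin_washers between -0.055 and 0.055 m and value of joint leaf_3 above 0 rad) or (y of tag_3 in the frame of bin_spacers between -0.055 and 0.055 m and value of joint leaf_3 above 0 rad) or (y of tag_4 in the frame of bin_washers between -0.055 and 0.055 m and value of joint leaf_4 above 0 rad) or (y of tag_4 in the frame of bin_spacers between -0.055 and 0.055 m and value of joint leaf_4 above 0 rad)).
It fails at once if a tag is forced (more than 25 N) (contact force between anything else and tag_1 above 25 N or contact force between anything else and tag_2 above 25 N or contact force between anything else and tag_3 above 25 N or contact force between anything else and tag_4 above 25 N).
It fails at once if a bin is shoved more than 10 mm or lifted (distance of any of bin_nuts, bin_bolts, bin_washers, bin_spacers from where it was at the start of the episode above 0.01 m).
It fails at once if another thing on the bench is moved more than 15 mm or lifted (distance of any of socket, collar, screwdriver, wrench, spray_can, tape_roll, damper, drill from where it was at the start of the episode above 0.015 m).
It also fails if it takes over 58 s, if anything falls off the work surface, if the arm or the gripper's body presses on something with over 40 N, if the wrist force passes 120 N, or if a joint passes its speed limit or range.

ROBOT

A 6-joint arm with a two-finger parallel gripper is mounted at the origin on the work surface. World frame = base frame: x ahead of the robot, y to its left, z up, the work surface at z = 0. Lengths are in mm, angles in degrees, forces in N, time in s.
With the tool pointing down it reaches from about 300 to 850 mm from the base axis. Payload 4.2 kg.
Tool frame: the origin (TCP) lies midway between the tips of the shut fingers; the grasp point (between the pads) lies 19 mm behind it; y points along the fingers, z is the direction in which the jaws open and shut, and the axes are right-handed (so a half turn about y gives the same grasp; the last joint's range is limited). The gripper opens to 91 mm and grips with 3 to 60 N. Pads are 32 mm wide; open, the fingers measure 118 mm over their backs; the gripper's body (76 mm by 178 mm) begins 60 mm behind the grasp point.
Start: joints at [65.661, 18.312, 89.639, -0, 72.044, -1.146], TCP at [226.46, 528.548, 179.876] pointing down, gripper open.
Joint ranges: [-177.97, 177.97], [-48.28, 115.42], [12.27, 149.76], [-77.06, 257.06], [2.81, 150.46], [-146.56, 146.56]. Speed limits (degrees/s): [147.25, 147.25, 180, 180, 180, 180].

INTERFACE

Orientations are given as [roll, pitch, yaw] about the fixed x, y, z axes, in that order (R = Rz(yaw) Ry(pitch) Rx(roll)).
In Python, from workcell import env gives the robot as it stands.
- The arm moves only by the shell command python3 -m handwheel 'ROWS' [FORCE]. ROWS is JSON, a list of rows, each a list of 3 entries, a list of its own where there are three numbers: the opening, from 0 (shut) to 1 (fully open), then the shift along the tool's x, y, z in mm, then the turn, a rotation vector about the tool's x, y, z in degrees. A call has exactly 10 rows; each row shifts and turns the commanded pose from where the row before left it, along the tool's axes as they then stand; what a row does not reach is not made up. A row lasts 1/12 s, in which the tool goes at most 41.7 mm and 7.16 degrees, less where a joint would pass 70% of its speed; a pose out of reach is approached as far as the arm can. A call is refused whole if a number of a shift passes 41.7 or a number of a turn 7.16, either way. A call with a gripper value outside its range is refused whole. The fingers move at their own pace and stop on an object; FORCE is the grip in N (left out, the last holds). Time passes only in rows, so rows that do not move let the fingers close, or fill a call up. It gives the time, the measured TCP pose, the force and the opening at its end, in the units of the state.
- env.state(): the state, without advancing time (a new reading comes with each control period).
- env.grab_frame(name): name is "scene" or "top" or "wrist"; returns the picture (384x512x3 uint8, red, green, blue); there is no depth.
- env.camera_info(name): a dict with "fx", "fy", "cx", "cy" (pixels), "camera_from_world" (4x4, takes a point from world to camera coordinates); the wrist camera has in their place "mount" (4x4, takes a point from camera to tool coordinates, whose origin is the TCP and whose axes are the tool frame's). Camera axes: x right, y down, z forward; pixel columns grow to the right and rows downward; lengths in mm; the calibration is good to about 2 mm. A picture is of the moment at which its call begins: read the wrist's pose just before it. camera_info takes no time and is no camera call.
- env.job_done(): hands the job in, once; it reports no verdict.
Trained networks look in the newest picture that a camera, given by its name, has taken for a name from the list of things; names that differ only in an ending like _2 or _b are one class to them, and where a whole thing is asked for, a point or a joint stands for the part that bears it (a point fixed in the world has none). Each returns a list of dicts, best first, with "p" (0 to 1); they miss things now and then, are a little off and sometimes report something else, mostly with a low value. They report only what shows in the picture. A call takes as long as a camera call. They do not tell look-alikes from the thing itself.
- env.masks_of(camera, label): "region" (384x512 bool, what is visible of it) and "location" ([column, row] in pixels, amid what is visible of it).
The state is a dict: "time_s": time; "qpos": joint angles; "qvel": joint speeds; "effort": joint torques, N m; "ee_pos": TCP position; "ee_rot": TCP orientation; "force": force on the tool from outside, world axes, zero at the start; "torque": the same for the moment, N m; "gripper_width": finger opening in mm.
Only numpy, scipy, OpenCV 4.12 (cv2) and the standard library are available. Lean on these libraries where they do the work, as an engineer would, in place of code of your own. Each camera call takes 0.05 s, during which the arm holds its last target.

## Working session

There is one attempt and no reset: what is moved stays moved. The work goes in short steps, Python scripts to look and compute and a shell command to move; the robot and the scene stay as the last step left them, time stands still between calls to the robot, and variables do not carry over. Pictures are saved under pics/ and viewed, and the job is handed in when it is done.

```bash
ls; mkdir -p pics; python3 - <<'E'
from workcell import env
import cv2
s=env.state();print(s)
for n in ("scene","top","wrist"):
    f=env.grab_frame(n);cv2.imwrite(f"pics/{n}0.png",f[:,:,::-1])
    print(n,env.camera_info(n))
E
```

```text
pics
{'time_s': 0.0, 'qpos': array([ 6.56605779e+01,  1.83518418e+01,  8.97063308e+01, -2.60110136e-03,
        7.20431609e+01, -1.14704803e+00]), 'qvel': array([-0.01009275, -0.04810599, -0.03437192, -0.08729796,  0.02322681,
       -0.03473116]), 'effort': array([ 2.44275807e-04, -4.12473679e+01, -2.31967413e+01,  7.27327424e-02,
        4.59038280e-02, -1.38846676e-04]), 'ee_pos': array([226.23894917, 528.0102213 , 179.01882869]), 'ee_rot': array([-9.01013627e+01, -4.43945700e-04, -2.31915696e+01]), 'force': array([ 0.08157686, -0.35723512,  0.2087941 ]), 'torque': array([-0.0011035 ,  0.01942364,  0.03350669]), 'gripper_width': 91.12287693506148}
scene {'fx': 449.62426285324415, 'fy': 449.62426285324415, 'cx': 252.97233337982186, 'cy': 189.81909863396038, 'camera_from_world': array([[ 7.57754710e-02,  9.97119580e-01, -3.25905706e-03,
        -4.32543348e+01],
       [ 8.44036457e-01, -6.58815742e-02, -5.32223709e-01,
        -4.23127870e+02],
       [-5.30905393e-01,  3.75787393e-02, -8.46597485e-01,
         1.69598597e+03],
       [ 0.00000000e+00,  0.00000000e+00,  0.00000000e
[... 259 characters left out ...]
543e-01, -2.09640624e-02, -2.08992342e-01,
         5.51258139e+02],
       [ 2.08976485e-01,  2.96875652e-03, -9.77916160e-01,
         1.17818594e+03],
       [ 0.00000000e+00,  0.00000000e+00,  0.00000000e+00,
         1.00000000e+00]])}
wrist {'fx': 320.2764575913153, 'fy': 320.2764575913153, 'cx': 253.37768437105296, 'cy': 187.65979847595986, 'mount': array([[ 9.33019916e-04,  9.54869873e-01,  2.97022986e-01,
        -8.40704234e+01],
       [-7.30698719e-04, -2.97022385e-01,  9.54870237e-01,
        -2.04925972e+02],
       [ 9.99999298e-01, -1.10794726e-03,  4.20594393e-04,
         1.16019649e+00],
       [ 0.00000000e+00,  0.00000000e+00,  0.00000000e+00,
         1.00000000e+00]])}
```

View pics/scene0.png

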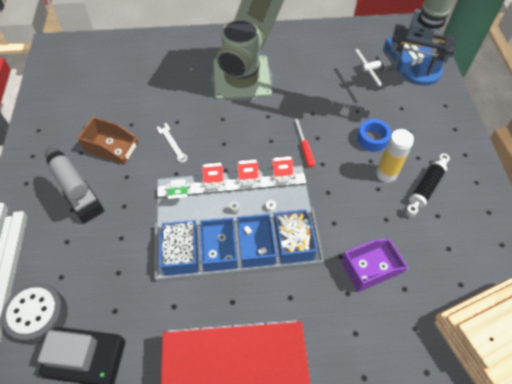

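View pics/top0.png

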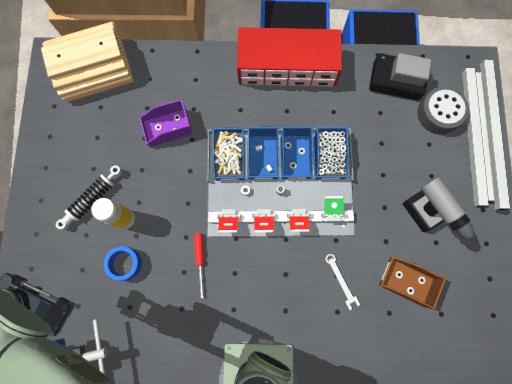

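View pics/wrist0.png

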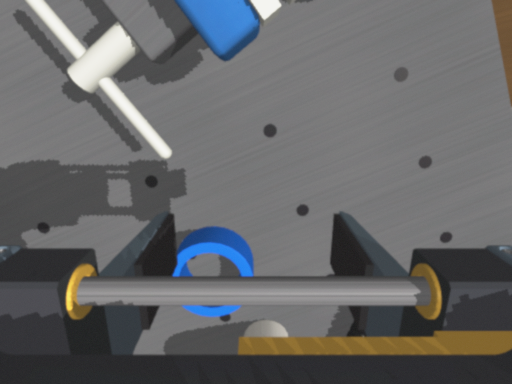

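```bash
cat > h.py <<'E'
from workcell import env
import numpy as np, cv2
def ray(cam,px):
    c=env.camera_info(cam); T=c["camera_from_world"]; R=T[:3,:3]; t=T[:3,3]
    d=R.T@np.array([(px[0]-c["cx"])/c["fx"],(px[1]-c["cy"])/c["fy"],1]); return -R.T@t,d
def onz(cam,px,z):
    o,d=ray(cam,px); return o+d*(z-o[2])/d[2]
def proj(cam,p):
    c=env.camera_info(cam); q=c["camera_from_world"]@np.r_[p,1]; return np.array([c["fx"]*q[0]/q[2]+c["cx"],c["fy"]*q[1]/q[2]+c["cy"]])
E
python3 - <<'E'
from h import *
f=env.grab_frame("top"); g=env.grab_frame("scene")
for cam,ls in (("top",["tag_1","leaf_1","bin_nuts","bin_bolts","bin_washers","bin_spacers","station","socket","collar","screwdriver"]),("scene",["tag_1","bin_nuts","bin_bolts","bin_washers","bin_spacers"])):
    for l in ls:
        for r in env.masks_of(cam,l):
            loc=r["location"]; ys,xs=np.where(r["region"])
            print(cam,l,round(r["p"],2),np.round(loc,1),"bbox",xs.min(),ys.min(),xs.max(),ys.max(),np.round(onz(cam,loc,45)[:2]))
a=cv2.resize(f[115:245,195:365],None,fx=4.5,fy=4.5,interpolation=cv2.INTER_CUBIC)
cv2.imwrite("pics/topcrop.png",a[:,:,::-1])
b=cv2.resize(g[145:285,140:330],None,fx=4,fy=4,interpolation=cv2.INTER_CUBIC)
cv2.imwrite("pics/scenecrop.png",b[:,:,::-1])
E
```

```text
top tag_1 0.96 [228.4 219.8] bbox 217 209 240 231 [472. 103.]
top tag_1 0.84 [300.6 219.5] bbox 287 207 310 231 [ 478. -122.]
top tag_1 0.78 [259.6 220.3] bbox 252 209 275 232 [472.   6.]
top tag_1 0.73 [334.1 210.8] bbox 322 196 345 220 [ 507. -227.]
top leaf_1 0.72 [335.6 203.6] bbox 325 197 343 215 [ 531. -232.]
top leaf_1 0.65 [264.3 226.1] bbox 255 215 273 232 [455.  -9.]
top leaf_1 0.56 [226.1 223.7] bbox 219 216 237 231 [460. 110.]
top leaf_1 0.55 [300.5 221.8] bbox 291 214 309 231 [ 470. -122.]
top bin_nuts 0.66 [330.1 151.2] bbox 313 126 349 179 [ 703. -217.]
top bin_nuts 0.6 [296.8 150.3] bbox 281 126 313 178 [ 704. -110.]
top bin_bolts 0.92 [228.4 150.2] bbox 213 127 244 180 [699. 112.]
top bin_washers 0.9 [165.8 124.7] bbox 140 99 192 146 [782. 320.]
top bin_washers 0.81 [297.5 152.3] bbox 281 126 313 178 [ 697. -112.]
top bin_washers 0.63 [415.1 280.1] bbox 379 256 445 309 [ 300. -468.]
top bin_spacers 0.88 [262.9 154.3] bbox 247 127 279 178 [688.  -0.]
top bin_spacers 0.38 [200.3 247.2] bbox 195 233 203 265 [385. 186.]
top station 0.75 [335.8 205.8] bbox 324 196 344 215
[... 588 characters left out ...]
6 [466. -12.]
scene tag_1 0.75 [178.8 188.8] bbox 166 181 189 197 [ 509. -223.]
scene tag_1 0.62 [283.1 174.1] bbox 272 158 294 183 [479. 102.]
scene tag_1 0.55 [210.3 176.7] bbox 202 163 225 189 [ 471. -126.]
scene bin_nuts 0.86 [180.2 250.3] bbox 159 220 197 275 [ 715. -217.]
scene bin_bolts 0.61 [291.7 234.1] bbox 273 209 315 263 [689. 103.]
scene bin_washers 0.94 [215.7 244.2] bbox 199 217 236 270 [ 704. -116.]
scene bin_washers 0.79 [108.4 141.4] bbox 77 116 137 163 [ 305. -456.]
scene bin_washers 0.66 [371.2 265.9] bbox 341 238 407 291 [803. 310.]
scene bin_washers 0.4 [175.8 189. ] bbox 166 180 189 197 [ 509. -233.]
scene bin_spacers 0.83 [258.3 240. ] bbox 236 213 276 267 [700.   6.]
```

View pics/topcrop.png

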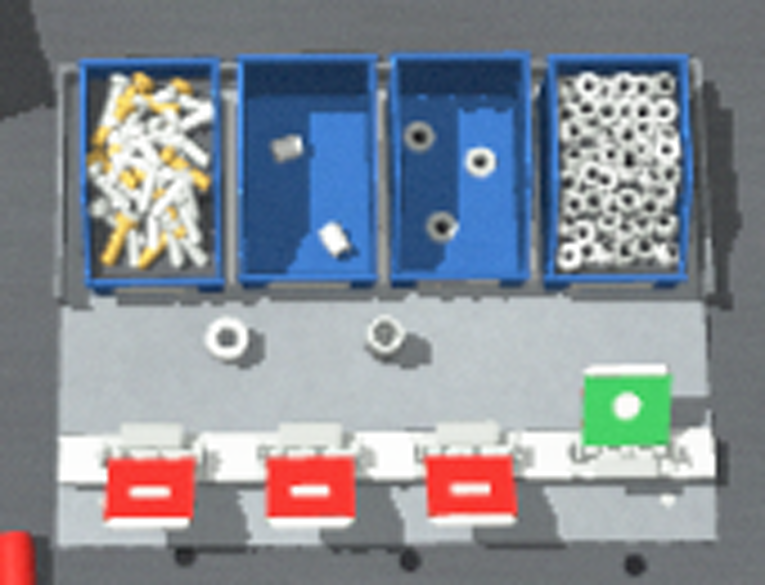

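View pics/scenecrop.png

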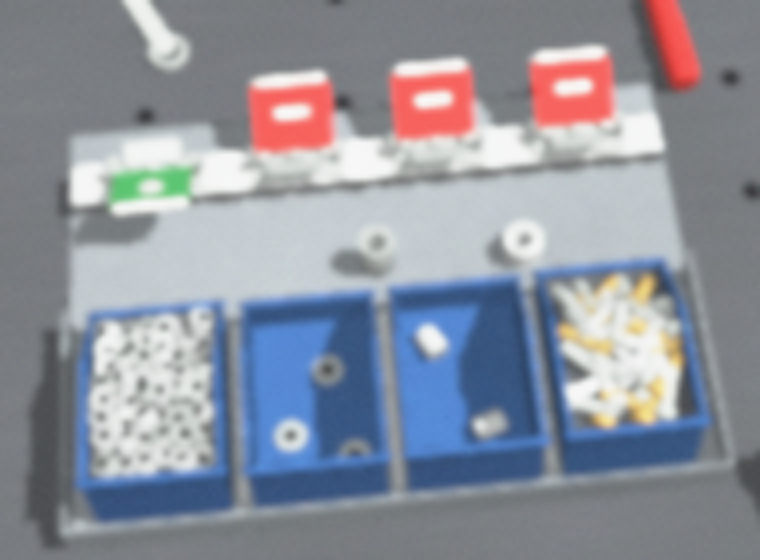

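Candidates for "the wrong tag": top px (228,223) red in front of the bolts, full → wrong; (264,223) red/spacers → right; (300,222) red/washers → right; (334,206) green/nuts → right. Brown (413,282) and purple (166,124) bins are look-alikes without tags. The crop confirms only the tag at (228,223) has to be turned.

```bash
python3 - <<'E'
from h import *
T=lambda x,y:(195+(x+.5)/4.5-.5,115+(y+.5)/4.5-.5)
S=lambda x,y:(140+(x+.5)/4-.5,145+(y+.5)/4-.5)
top=[T(105,521),T(190,521),T(267,520),T(352,520),T(428,519),T(513,518)]
# scene (y order: left in scene = negative y)
sc=[S(607,54),S(530,56),S(467,66),S(391,68),S(327,77),S(250,82)]
for a,b in zip(top,sc):
    o1,d1=ray("top",a);o2,d2=ray("scene",b)
    A=np.c_[d1,-d2];s=np.linalg.lstsq(A,o2-o1,rcond=None)[0]
    p=o1+d1*s[0];q=o2+d2*s[1]
    print(np.round((p+q)/2,1),"gap",np.round(p-q,1),"top z68:",np.round(onz("top",a,68),1),"scene",np.round(onz("scene",b,68),1))
# station plate corners approx z4
for c in [(57,545),(718,543)]: print("plate front",np.round(onz("top",T(*c),4),1))
for c in [(75,287),(690,287)]: print(np.round(onz("top",T(*c),38),1))
E
```

```text
[435.6 131.7  66.7] gap [0.  0.3 0. ] top z68: [435.5 131.7  68. ] scene [436.6 131.3  68. ]
[436.2  72.3  71.3] gap [0.2 3.5 0.2] top z68: [436.7  74.3  68. ] scene [433.8  70.9  68. ]
[438.6  21.6  66.7] gap [0.1 1.4 0. ] top z68: [438.5  22.3  68. ] scene [439.5  20.9  68. ]
[439.2 -36.8  71.2] gap [ 0.2  3.4 -0.1] top z68: [439.7 -35.2  68. ] scene [436.8 -38.5  68. ]
[441.5 -87.6  67.8] gap [ 0.1  2.1 -0.1] top z68: [441.5 -86.5  68. ] scene [441.5 -88.7  68. ]
[ 443.1 -146.1   69.7] gap [ 0.2  4.6 -0.5] top z68: [ 443.4 -144.    68. ] scene [ 441.6 -148.6   68. ]
plate front [425.3 172.    4. ]
plate front [ 436.7 -297.3    4. ]
[605.7 163.6  38. ]
[ 615.1 -274.5   38. ]
```

```bash
python3 -m handwheel '[[0,[0,-10,0],[0,-5,0]],[0,[0,-10,0],[0,-5,0]],[0,[0,-10,0],[0,-5,0]],[0,[0,-10,0],[0,-5,0]],[0,[0,-10,0],[0,-4.6,0]],[0,[0,0,0],[0,0,0]],[0,[0,0,0],[0,0,0]],[0,[0,0,0],[0,0,0]],[0,[0,0,0],[0,0,0]],[0,[0,0,0],[0,0,0]]]' 10
python3 - <<'E'
from h import *
for r in [0]:
    env.grab_frame("top"); print([ (np.round(onz("top",m["location"],150)),m["p"]) for m in env.masks_of("top","spray_can")])
s=env.state();print(s["ee_pos"],s["ee_rot"],s["gripper_width"])
E
```

```text
time_s: 1.83
ee_pos: [226.3, 528.2, 229.1]
ee_rot: [-90.1, 0.0, 1.4]
force: [-0.4, -0.6, 0.3]
gripper_width: 27.4
[(array([467., 421., 150.]), 0.8)]
[226.38130496 528.33182522 229.3528254 ] [-9.00449427e+01  2.14638644e-02  1.38041563e+00] 19.499579573566784
```

```bash
python3 -m handwheel '[[0,[7.7,0,-21.5],[0,0,0]],[0,[7.7,0,-21.5],[0,0,0]],[0,[7.7,0,-21.5],[0,0,0]],[0,[7.7,0,-21.5],[0,0,0]],[0,[7.7,0,-21.5],[0,0,0]],[0,[7.7,0,-21.5],[0,0,0]],[0,[7.7,0,-21.5],[0,0,0]],[0,[7.7,0,-21.5],[0,0,0]],[0,[7.7,0,-21.5],[0,0,0]],[0,[7.7,0,-21.5],[0,0,0]]]'
python3 -m handwheel '[[0,[7.7,0,-21.5],[0,0,0]],[0,[7.7,0,-21.5],[0,0,0]],[0,[7.7,0,-21.5],[0,0,0]],[0,[7.7,0,-21.5],[0,0,0]],[0,[7.7,0,-21.5],[0,0,0]],[0,[7.7,0,-21.5],[0,0,0]],[0,[7.7,0,-21.5],[0,0,0]],[0,[7.7,0,-21.5],[0,0,0]],[0,[7.7,0,-21.5],[0,0,0]],[0,[7.7,0,-21.5],[0,0,0]]]'
python3 - <<'E'
from h import *
print(env.state()["ee_pos"],env.state()["gripper_width"])
f=env.grab_frame("wrist");cv2.imwrite("pics/w1.png",f[:,:,::-1])
E
```

```text
time_s: 2.77
ee_pos: [308.9, 314.4, 229.8]
ee_rot: [-90.0, -0.0, 1.4]
force: [-0.8, 0.5, -0.0]
gripper_width: 0.5
time_s: 3.6
ee_pos: [391.1, 101.3, 229.8]
ee_rot: [-90.0, -0.0, 1.4]
force: [0.7, -0.5, 0.7]
gripper_width: 0.4
[391.14270995 101.34551108 229.83655057] 0.4437092019737002
```

View pics/w1.png

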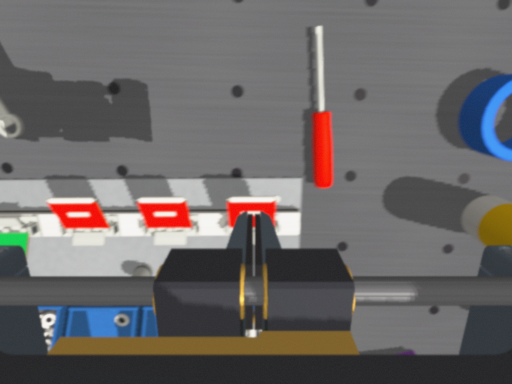

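The wrist view shows the shut fingertips (253,215) in line with the left tag (sleeve at (228–278,200)); the neighbour tag at (163,213) is well clear. Now I descend in front of its edge.

```bash
python3 -m handwheel '[[0,[0,20,0],[0,0,0]],[0,[0,20,0],[0,0,0]],[0,[0,20,0],[0,0,0]],[0,[0,20,0],[0,0,0]],[0,[0,20,0],[0,0,0]],[0,[0,20,0],[0,0,0]],[0,[0,20,0],[0,0,0]],[0,[0,17,0],[0,0,0]],[0,[0,15,0],[0,0,0]],[0,[0,0,0],[0,0,0]]]'
python3 - <<'E'
from h import *
print(env.state()["ee_pos"])
for n in ("wrist","top","scene"):
    f=env.grab_frame(n)
    if n=="top": f=cv2.resize(f[180:280,180:330],None,fx=4,fy=4)
    if n=="scene": f=cv2.resize(f[100:220,190:340],None,fx=4,fy=4)
    cv2.imwrite(f"pics/{n}2.png",f[:,:,::-1])
E
```

```text
time_s: 4.48
ee_pos: [388.6, 102.1, 55.5]
ee_rot: [-90.1, 0.3, 1.4]
force: [0.6, -1.0, -0.7]
gripper_width: 0.4
[388.60992607 102.05705923  55.52365766]
```

View pics/wrist2.png

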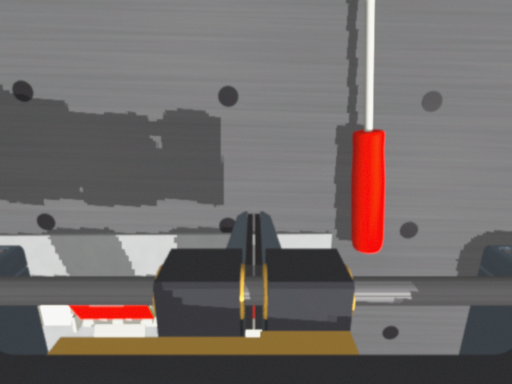

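View pics/scene2.png

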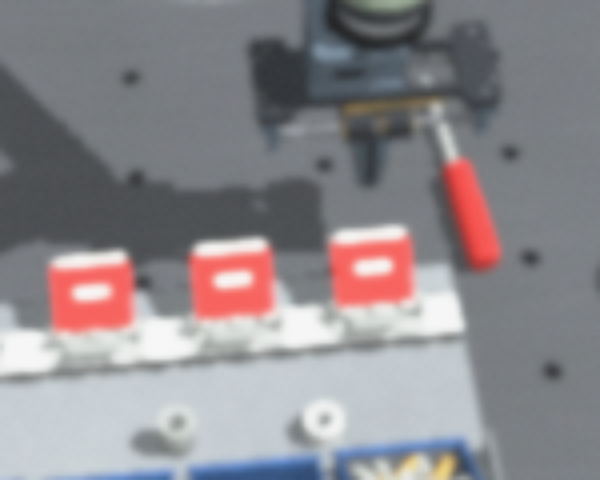

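The fingertip (scene crop (370,180)) stands low in front of the left tag's sleeve at (370,235), clear of the screwdriver. Now I push towards the bins.

```bash
python3 -m handwheel '[[0,[5,0,0],[0,0,0]],[0,[5,0,0],[0,0,0]],[0,[5,0,0],[0,0,0]],[0,[5,0,0],[0,0,0]],[0,[5,0,0],[0,0,0]],[0,[5,0,0],[0,0,0]],[0,[5,0,0],[0,0,0]],[0,[5,0,0],[0,0,0]],[0,[5,0,0],[0,0,0]],[0,[5,0,0],[0,0,0]]]'
python3 - <<'E'
from h import *
print(env.state()["ee_pos"])
for n in ("scene",):
    f=env.grab_frame(n)
    if n=="scene": f=cv2.resize(f[100:220,190:340],None,fx=4,fy=4)
    cv2.imwrite(f"pics/{n}3.png",f[:,:,::-1])
E
```

```text
time_s: 5.47
ee_pos: [441.4, 103.7, 57.8]
ee_rot: [-90.0, 0.0, 1.4]
force: [-0.4, -0.3, -0.3]
gripper_width: 0.5
[441.43660048 103.69359653  57.7904594 ]
```

View pics/scene3.png

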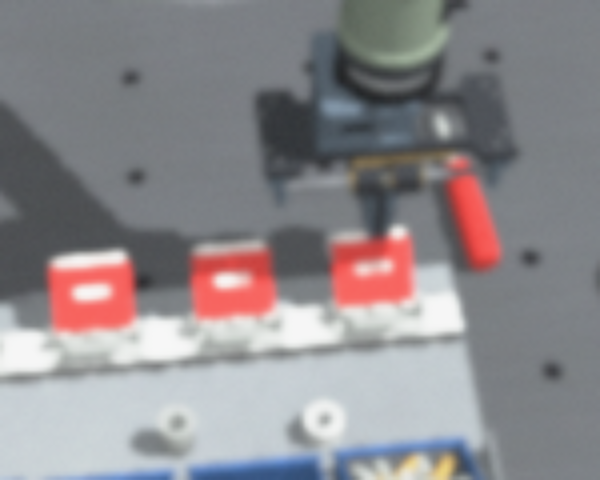

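The fingertip (380,235) is at the sleeve and the leaf seems to begin lifting, with no notable force. I continue along its arc.

```bash
python3 -m handwheel '[[0,[3,-1,0],[0,0,0]],[0,[3,-1,0],[0,0,0]],[0,[3,-1,0],[0,0,0]],[0,[3,-1,0],[0,0,0]],[0,[3,-1,0],[0,0,0]],[0,[3,-1,0],[0,0,0]],[0,[0,0,0],[0,0,0]],[0,[0,0,0],[0,0,0]],[0,[0,0,0],[0,0,0]],[0,[0,0,0],[0,0,0]]]'
python3 - <<'E'
from h import *
print(env.state()["ee_pos"])
for n in ("scene",):
    f=env.grab_frame(n)
    if n=="scene": f=cv2.resize(f[100:220,190:340],None,fx=4,fy=4)
    cv2.imwrite(f"pics/{n}4.png",f[:,:,::-1])
E
```

```text
time_s: 6.35
ee_pos: [458.7, 104.1, 63.8]
ee_rot: [-90.0, 0.0, 1.4]
force: [0.6, -0.0, -0.6]
gripper_width: 0.4
[458.68818265 104.13355917  63.78671345]
```

View pics/scene4.png

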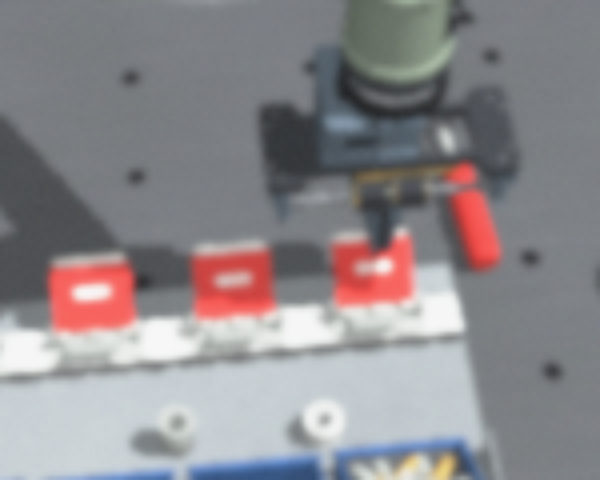

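```bash
python3 - <<'E'
from h import *
c=lambda n,p:np.round(((proj(n,p)-([190,100] if n=="scene" else [180,180]))*4),0)
print("tcp scene",c("scene",[458.7,104.1,63.8]),"top",c("top",[458.7,104.1,63.8]))
for x,z in [(436,68),(490,39),(460,95),(475,100)]: print(x,z,c("scene",[x,102,z]),c("top",[x,102,z]))
f=env.grab_frame("top");f=cv2.resize(f[180:280,180:330],None,fx=4,fy=4,interpolation=cv2.INTER_CUBIC);cv2.imwrite("pics/top4.png",f[:,:,::-1])
f=env.grab_frame("wrist");cv2.imwrite("pics/w4.png",f[:,:,::-1])
E
```

```text
tcp scene [374. 261.] top [190. 173.]
436 68 [368. 234.] [191. 202.]
490 39 [374. 312.] [196. 138.]
460 95 [374. 239.] [189. 165.]
475 100 [376. 251.] [189. 144.]
```

View pics/top4.png

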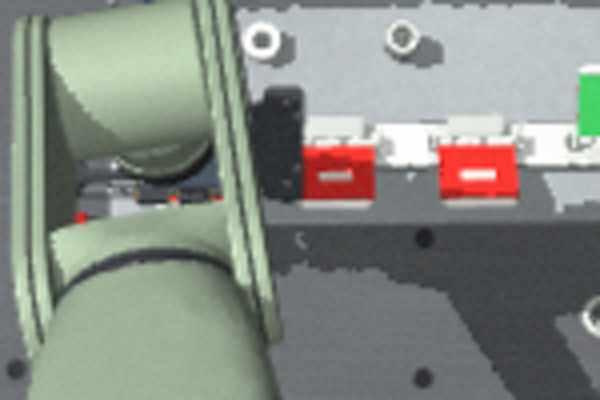

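View pics/w4.png

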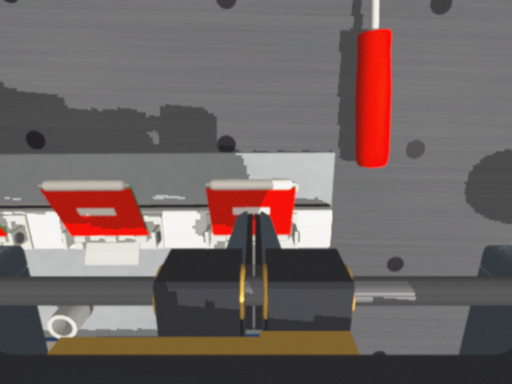

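```bash
python3 - <<'E'
import cv2
f=cv2.imread("pics/w4.png");cv2.imwrite("pics/w4c.png",cv2.resize(f[150:270,190:340],None,fx=5,fy=5,interpolation=cv2.INTER_CUBIC))
from h import *
print(env.state()["force"],env.state()["ee_pos"])
c=lambda n,p:np.round(((proj(n,p)-([190,100] if n=="scene" else [180,180]))*4),0)
print(c("scene",[388.6,102,55.5]),c("scene",[441.4,103.7,57.8]))
E
```

```text
[0.9306713  0.73645018 0.80811568] [458.7701507  104.12196483  63.80657696]
[361. 196.] [370. 247.]
```

View pics/w4c.png

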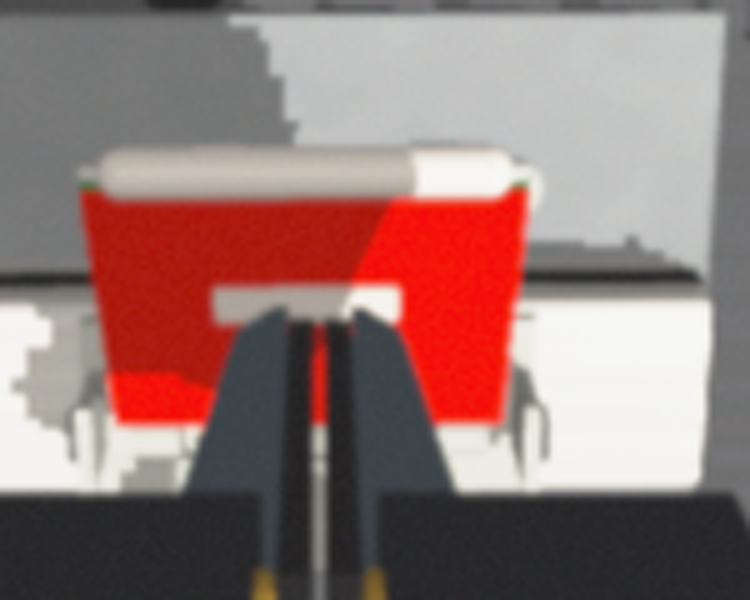

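The tip is above the leaf: it passed over the sleeve without touching. The leaf has not moved. I raise first, back off, and then check the real tip height against the cameras.

```bash
python3 -m handwheel '[[0,[0,-10,0],[0,0,0]],[0,[0,-10,0],[0,0,0]],[0,[0,-10,0],[0,0,0]],[0,[-12,0,0],[0,0,0]],[0,[-12,0,0],[0,0,0]],[0,[-12,0,0],[0,0,0]],[0,[-12,0,0],[0,0,0]],[0,[-12,0,0],[0,0,0]],[0,[-8,0,0],[0,0,0]],[0,[0,0,0],[0,0,0]]]'
python3 - <<'E'
from h import *
s=env.state();print(s["ee_pos"],s["ee_rot"])
f=env.grab_frame("scene");cv2.imwrite("pics/s5full.png",f[:,:,::-1])
o=[240,110]
f=cv2.resize(f[110:185,240:320],None,fx=7.5,fy=7.5,interpolation=cv2.INTER_CUBIC)
for d in [(0,0,0),(16,0,0),(-16,0,0)]:
    u=(proj("scene",s["ee_pos"]+d)+.5-o)*7.5; print(u); cv2.circle(f,tuple(int(v) for v in u),4,(255,255,0),1)
for y in (132,72):
    u=(proj("scene",[436,y,68])+.5-o)*7.5; cv2.circle(f,tuple(int(v) for v in u),4,(0,255,0),1)
cv2.imwrite("pics/s5.png",f[:,:,::-1])
g=env.grab_frame("wrist");cv2.imwrite("pics/w5.png",g[:,:,::-1])
E
```

```text
time_s: 7.33
ee_pos: [388.4, 102.2, 93.6]
ee_rot: [-90.0, 0.1, 1.4]
force: [-0.1, 0.1, -0.3]
gripper_width: 0.9
[388.39014858 102.21856879  93.59526921] [-90.01364919   0.10166631   1.4403949 ]
[310.36325092 240.32879597]
[314.53605445 270.53326139]
[306.24026983 210.48496585]
```

View pics/s5.png

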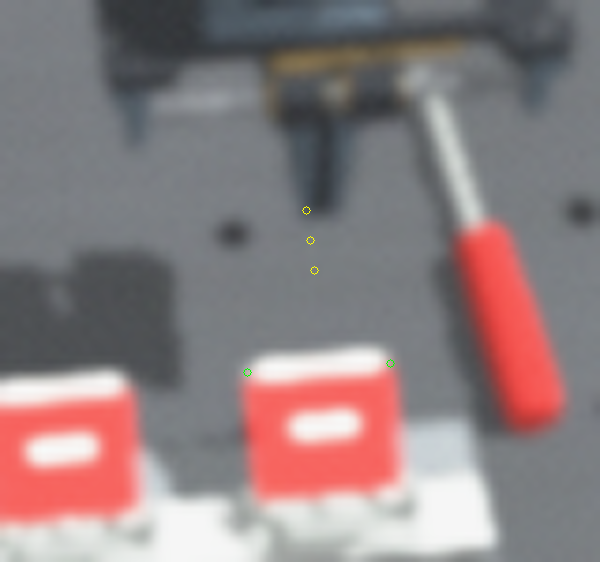

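View pics/w5.png

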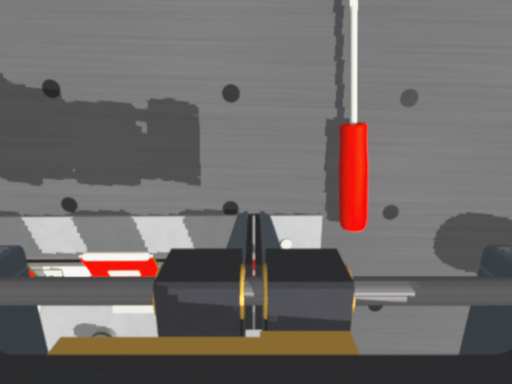

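```bash
python3 - <<'E'
from h import *
from scipy.spatial.transform import Rotation as Ro
from scipy.optimize import least_squares
def marks(img):  # white dash centroid in each red blob + blob bbox
    img=img[:,:,::-1].astype(int); r=(img[:,:,0]>140)&(img[:,:,1]<110)&(img[:,:,2]<110)
    n,lab,st,c=cv2.connectedComponentsWithStats(r.astype(np.uint8))
    out=[]
    for i in range(1,n):
        x,y,w,h,a=st[i]
        if a<60: continue
        out.append((x,y,w,h,a,np.round(c[i],1)))
    return out
for n in ("top0","scene0","w1","w4"):
    print(n)
    for o in marks(cv2.imread(f"pics/{n}.png")): print(o)
E
python3 - <<'E'
import cv2
f=cv2.imread("pics/w1.png");cv2.imwrite("pics/w1c.png",cv2.resize(f[180:260,30:300],None,fx=2.9,fy=2.9,interpolation=cv2.INTER_CUBIC))
E
```

```text
top0
(np.int32(236), np.int32(27), np.int32(106), np.int32(44), np.int32(4313), array([288.8,  48.6]))
(np.int32(218), np.int32(217), np.int32(21), np.int32(14), np.int32(222), array([228.1, 223.1]))
(np.int32(254), np.int32(217), np.int32(20), np.int32(13), np.int32(224), array([263.9, 222.9]))
(np.int32(289), np.int32(216), np.int32(21), np.int32(14), np.int32(215), array([299.2, 222.5]))
(np.int32(194), np.int32(233), np.int32(9), np.int32(33), np.int32(252), array([198.1, 248.5]))
(np.int32(381), np.int32(262), np.int32(52), np.int32(43), np.int32(892), array([409.2, 282.1]))
scene0
(np.int32(0), np.int32(57), np.int32(11), np.int32(48), np.int32(232), array([ 3.5, 73.5]))
(np.int32(301), np.int32(141), np.int32(14), np.int32(27), np.int32(199), array([307.5, 153.9]))
(np.int32(272), np.int32(161), np.int32(20), np.int32(14), np.int32(165), array([281.7, 167.9]))
(np.int32(239), np.int32(164), np.int32(18), np.int32(14), np.int32(164), array([247.5, 171.2]))
(np.int32(203), np.int32(167), np.int32(21), np.int32(15), np.int32(185), array([212.5, 174.4]))
(np.int32(161), np.int32(321), np.int32(150), np.int32(63), np.int32(8217), array([236. , 355.5]))
w1
(np.int32(313), np.int32(111), np.int32(22), np.int32(78), np.int32(1509), array([323. , 149.7]))
(np.int32(49), np.int32(202), np.int32(60), np.int32(26), np.int32(1011), array([ 79.8, 215.1]))
(np.int32(136), np.int32(202), np.int32(56), np.int32(26), np.int32(976), array([165.2, 214.7]))
(np.int32(226), np.int32(202), np.int32(51), np.int32(26), np.int32(637), array([249.1, 210. ]))
w4
(np.int32(358), np.int32(28), np.int32(35), np.int32(141), np.int32(4443), array([375. ,  98.4]))
(np.int32(40), np.int32(189), np.int32(109), np.int32(47), np.int32(3523), array([ 97.1, 211.8]))
(np.int32(206), np.int32(188), np.int32(89), np.int32(47), np.int32(2741), array([249.8, 207.3]))
```

View pics/w1c.png

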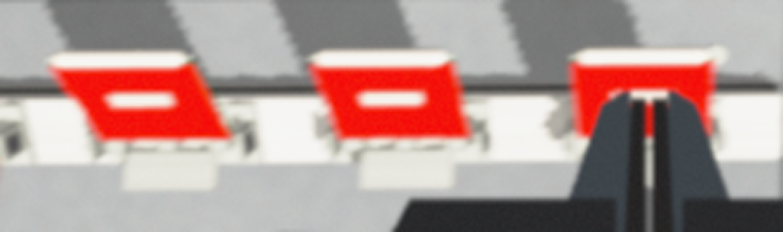

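```bash
python3 - <<'E'
from h import *
from scipy.spatial.transform import Rotation as Ro
from scipy.optimize import least_squares
ci=env.camera_info("wrist");M=ci["mount"]
def wproj(pos,rot,P):
    R=Ro.from_euler("xyz",rot,degrees=True).as_matrix()
    q=R.T@(P-pos); c=M[:3,:3].T@(q-M[:3,3]); return np.array([ci["fx"]*c[0]/c[2]+ci["cx"],ci["fy"]*c[1]/c[2]+ci["cy"]])
ya=np.deg2rad(1.4);ex=np.array([np.cos(ya),np.sin(ya),0]);ey=np.array([-np.sin(ya),np.cos(ya),0])
C=np.array([439.5,102.,67.5])
pts=[C+ey*(-110*k+s) for k in (2,1,0) for s in (-30,30)]
px1=[(30+u/2.9,180+v/2.9) for u,v in [(50,66),(190,66),(310,65),(440,65),(572,62),(715,62)]]
px4=[(40,188.5),(132,188.5),(190+82/5,150+198/5),(190+526/5,150+198/5)]
for name,pos,rot,P,px in (("w1",[391.14,101.35,229.84],[-90,0,1.4],pts,px1),("w4",[458.7,104.1,63.8],[-90,0,1.4],pts[2:],px4)):
    pos=np.array(pos)
    pred=np.array([wproj(pos,rot,p) for p in P]);print(name,"obs-pred\n",np.round(np.array(px)-pred,1))
    f=lambda d:(np.array([wproj(pos+d[:3],rot,p) for p in P])-px).ravel()
    r=least_squares(f,[0,0,0]);print("shift",np.round(r.x,1),np.sqrt(np.mean(r.fun**2)))
    print("tcp px",wproj(pos,rot,pos))
# same corners in top/scene
T=lambda x,y:(195+(x+.5)/4.5-.5,115+(y+.5)/4.5-.5)
S=lambda x,y:(140+(x+.5)/4-.5,145+(y+.5)/4-.5)
print([np.round(proj("top",p),1) for p in pts[2:]],[np.round(T(*q),1) for q in [(352,515),(267,515),(190,516),(105,516)]])
print([np.round(proj("scene",p),1) for p in pts[2:]],[np.round(S(*q),1) for q in [(393,77),(470,74),(532,65),(610,62)]])
E
```

```text
w1 obs-pred
 [[ 0.5  1. ]
 [-0.6  1.1]
 [-0.3  0.8]
 [-4.7  0.9]
 [-0.3 -0.1]
 [-0.3 -0.1]]
shift [-1.4  1.6  1.6] 1.2428344292947069
tcp px [252.06587339 215.14683483]
w4 obs-pred
 [[ 2.8 -1.9]
 [ 3.8 -1.8]
 [ 2.4 -0.6]
 [ 0.2 -0.5]]
shift [ 0.1 -0.9  2.4] 0.7378661582147188
tcp px [252.06587339 215.14683483]
[array([273.8, 229.2]), array([254.1, 229.2]), array([237.6, 229.3]), array([217.9, 229.3])] [array([272.8, 229.1]), array([253.9, 229.1]), array([236.8, 229.3]), array([217.9, 229.3])]
[array([237.7, 163.3]), array([256.8, 161.7]), array([272.7, 160.4]), array([291.7, 158.8])] [array([237.9, 163.9]), array([257.1, 163.1]), array([272.6, 160.9]), array([292.1, 160.1])]
```

```bash
python3 - <<'E'
from h import *
p=(240+322/7.5-.5,110+212/7.5-.5)
o,d=ray("scene",p)
for x in (378,388,399,404): print(o+d*(x-o[0])/d[0])
im=cv2.imread("pics/s5full.png");cv2.imwrite("pics/s5b.png",cv2.resize(im[100:150,260:300],None,fx=12,fy=12,interpolation=cv2.INTER_NEAREST))
E
```

```text
[378.         107.99770714  98.98258014]
[388.         106.22523802 111.57284638]
[399.         104.27552199 125.42213925]
[404.         103.38928743 131.71727238]
```

View pics/s5b.png

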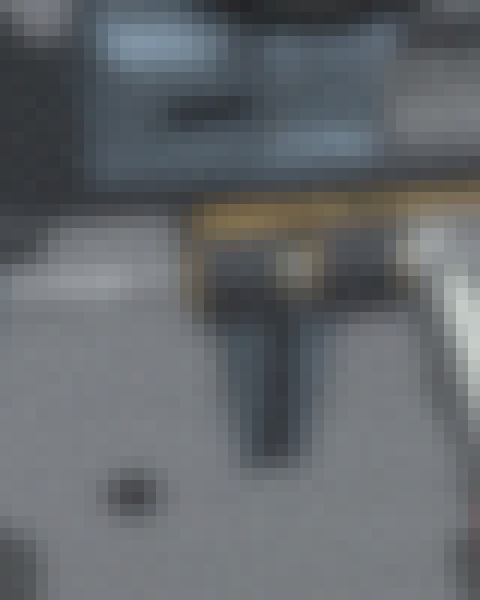

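The arm pose and the cameras agree within about 2 mm, but the visible fingertip ends roughly 18 mm or more above the nominal TCP. That is how it passed over the sleeve. The area in front of the rail is free, so I go down lower (TCP z ≈ 30) and check.

```bash
python3 -m handwheel '[[0,[0,8,0],[0,0,0]],[0,[0,8,0],[0,0,0]],[0,[0,8,0],[0,0,0]],[0,[0,8,0],[0,0,0]],[0,[0,8,0],[0,0,0]],[0,[0,8,0],[0,0,0]],[0,[0,8,0],[0,0,0]],[0,[0,6,0],[0,0,0]],[0,[0,0,0],[0,0,0]],[0,[0,0,0],[0,0,0]]]'
python3 -m handwheel '[[0,[4,0,0],[0,0,0]],[0,[4,0,0],[0,0,0]],[0,[4,0,0],[0,0,0]],[0,[4,0,0],[0,0,0]],[0,[4,0,0],[0,0,0]],[0,[4,0,0],[0,0,0]],[0,[4,0,0],[0,0,0]],[0,[0,0,0],[0,0,0]],[0,[0,0,0],[0,0,0]],[0,[0,0,0],[0,0,0]]]'
python3 - <<'E'
from h import *
s=env.state();print(s["ee_pos"],s["force"])
f=env.grab_frame("scene")
f=cv2.resize(f[110:185,240:320],None,fx=7.5,fy=7.5,interpolation=cv2.INTER_CUBIC)
cv2.imwrite("pics/s6.png",f[:,:,::-1])
g=env.grab_frame("wrist");cv2.imwrite("pics/w6.png",g[:,:,::-1])
E
```

```text
time_s: 8.27
ee_pos: [390.8, 102.4, 31.5]
ee_rot: [-90.0, 0.0, 1.4]
force: [0.8, -0.2, -0.4]
gripper_width: 0.3
time_s: 9.1
ee_pos: [418.7, 103.1, 31.7]
ee_rot: [-90.0, 0.0, 1.4]
force: [0.3, 0.4, 0.1]
gripper_width: 0.5
[418.71105687 103.10910916  31.73956576] [0.29883615 0.36585205 0.07087484]
```

View pics/s6.png

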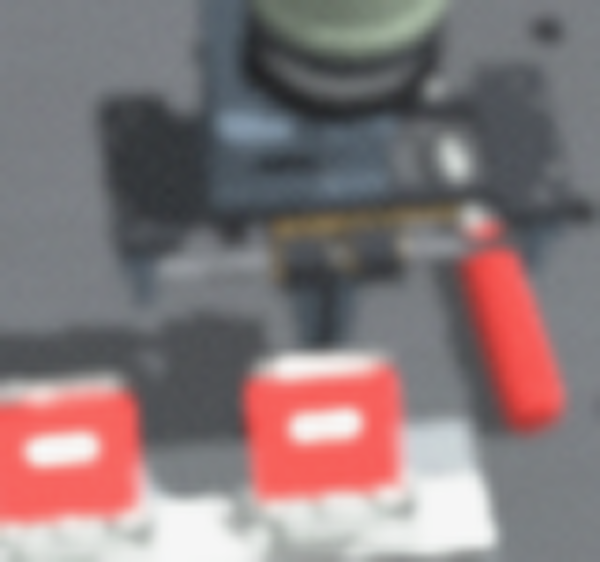

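View pics/w6.png

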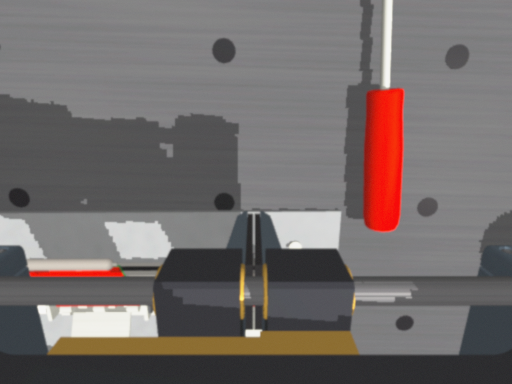

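Now the sleeve hides the fingertip: it is behind and under the edge. I push on while rising gently.

```bash
python3 -m handwheel '[[0,[3,0,0],[0,0,0]],[0,[3,0,0],[0,0,0]],[0,[3,0,0],[0,0,0]],[0,[3,0,0],[0,0,0]],[0,[3,0,0],[0,0,0]],[0,[3,-1,0],[0,0,0]],[0,[3,-1,0],[0,0,0]],[0,[3,-1,0],[0,0,0]],[0,[0,0,0],[0,0,0]],[0,[0,0,0],[0,0,0]]]'
python3 - <<'E'
from h import *
s=env.state();print(s["ee_pos"],s["force"])
f=env.grab_frame("scene")
f=cv2.resize(f[110:185,240:320],None,fx=7.5,fy=7.5,interpolation=cv2.INTER_CUBIC)
cv2.imwrite("pics/s7.png",f[:,:,::-1])
g=env.grab_frame("wrist");cv2.imwrite("pics/w7.png",g[:,:,::-1])
E
```

```text
time_s: 10.03
ee_pos: [443.2, 103.8, 34.9]
ee_rot: [-90.0, -0.0, 1.4]
force: [0.2, 0.2, 0.7]
gripper_width: 0.6
[443.17325542 103.76345628  34.9186175 ] [0.18694139 0.18328431 0.68323996]
```

View pics/s7.png

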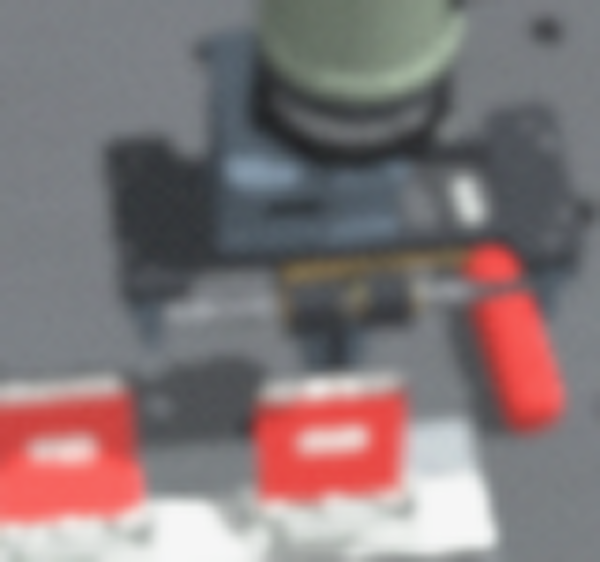

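View pics/w7.png

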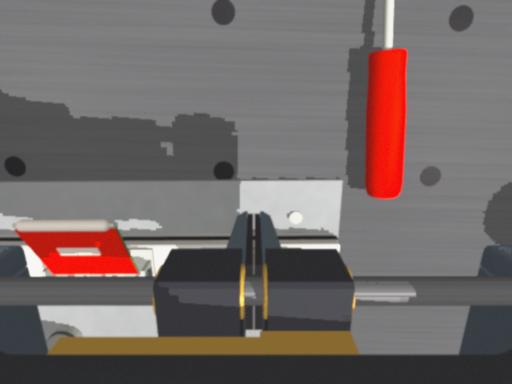

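The leaf is lifting (sleeve shifted from row 365 to 388, and the face darkened). I continue along the arc and rise to clear the bracket.

```bash
python3 -m handwheel '[[0,[1,-3,0],[0,0,0]],[0,[1,-3,0],[0,0,0]],[0,[1,-3,0],[0,0,0]],[0,[2,-3,0],[0,0,0]],[0,[2,-3,0],[0,0,0]],[0,[2,-2,0],[0,0,0]],[0,[3,0,0],[0,0,0]],[0,[3,0,0],[0,0,0]],[0,[0,0,0],[0,0,0]],[0,[0,0,0],[0,0,0]]]'
python3 - <<'E'
from h import *
s=env.state();print(s["ee_pos"],s["force"])
f=env.grab_frame("scene")
f=cv2.resize(f[110:185,240:320],None,fx=7.5,fy=7.5,interpolation=cv2.INTER_CUBIC)
cv2.imwrite("pics/s8.png",f[:,:,::-1])
E
```

```text
time_s: 10.97
ee_pos: [458.0, 104.1, 51.7]
ee_rot: [-90.0, 0.0, 1.4]
force: [0.8, 0.9, -0.2]
gripper_width: 0.3
[457.99883357 104.08022719  51.65407827] [ 0.84235689  0.90554563 -0.24282396]
```

View pics/s8.png

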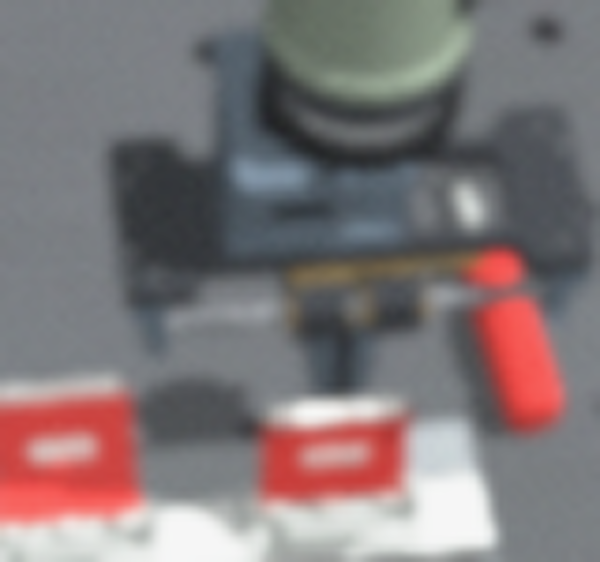

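```bash
python3 -m handwheel '[[0,[3,0,0],[0,0,0]],[0,[3,0,0],[0,0,0]],[0,[3,0,0],[0,0,0]],[0,[3,0,0],[0,0,0]],[0,[3,0,0],[0,0,0]],[0,[0,0,0],[0,0,0]],[0,[0,0,0],[0,0,0]],[0,[0,0,0],[0,0,0]],[0,[0,0,0],[0,0,0]],[0,[0,0,0],[0,0,0]]]'
python3 - <<'E'
from h import *
s=env.state();print(s["ee_pos"],s["force"])
f=env.grab_frame("scene")
f=cv2.resize(f[110:185,240:320],None,fx=7.5,fy=7.5,interpolation=cv2.INTER_CUBIC)
cv2.imwrite("pics/s9.png",f[:,:,::-1])
E
```

```text
time_s: 11.85
ee_pos: [472.8, 104.5, 51.8]
ee_rot: [-90.0, 0.0, 1.4]
force: [0.4, 1.2, 0.1]
gripper_width: -0.1
[472.7766062  104.48233165  51.84191175] [0.41197717 1.19397499 0.07936338]
```

View pics/s9.png

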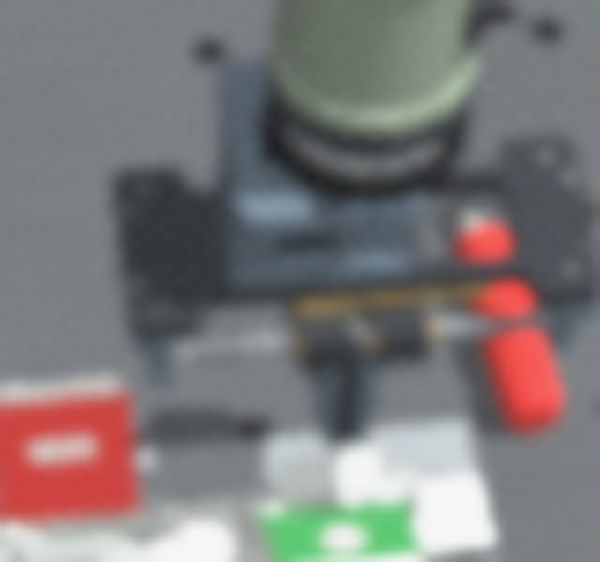

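The tag flipped: green face up at (340,535). I back straight off and then rise.

```bash
python3 -m handwheel '[[0,[0,-6,0],[0,0,0]],[0,[-6,-6,0],[0,0,0]],[0,[-10,-10,0],[0,0,0]],[0,[-15,-15,0],[0,0,0]],[0,[-15,-18,0],[0,0,0]],[0,[-15,-20,0],[0,0,0]],[0,[-15,-20,0],[0,0,0]],[0,[-15,-20,0],[0,0,0]],[0,[-10,-20,0],[0,0,0]],[0,[0,0,0],[0,0,0]]]'
python3 -m handwheel '[[0,[-8,0,21],[0,0,0]],[0,[-8,0,21],[0,0,0]],[0,[-8,0,21],[0,0,0]],[0,[-8,0,21],[0,0,0]],[0,[-8,0,21],[0,0,0]],[0,[-8,0,21],[0,0,0]],[0,[-8,0,21],[0,0,0]],[0,[-8,0,21],[0,0,0]],[0,[-8,0,21],[0,0,0]],[0,[0,0,0],[0,0,0]]]'
python3 - <<'E'
from h import *
s=env.state();print(s["time_s"],s["ee_pos"],s["force"])
a=env.grab_frame("top");b=env.grab_frame("scene")
cv2.imwrite("pics/top10.png",cv2.resize(a[115:265,185:365],None,fx=4,fy=4,interpolation=cv2.INTER_CUBIC)[:,:,::-1])
cv2.imwrite("pics/scene10.png",cv2.resize(b[110:285,140:340],None,fx=3.4,fy=3.4,interpolation=cv2.INTER_CUBIC)[:,:,::-1])
for l in ("bin_bolts","bin_spacers","bin_washers","bin_nuts"):
    print(l,[(round(r["p"],2),np.round(r["location"],1)) for r in env.masks_of("top",l)][:3])
E
```

```text
time_s: 12.73
ee_pos: [372.1, 102.4, 190.9]
ee_rot: [-89.9, -0.4, 1.4]
force: [1.0, 0.6, 0.2]
gripper_width: 0.3
time_s: 13.57
ee_pos: [294.3, 291.9, 186.5]
ee_rot: [-89.9, 0.0, 1.6]
force: [0.9, -0.5, 0.9]
gripper_width: 0.7
13.5667 [294.31002165 291.86130642 186.54203154] [ 0.94903954 -0.54507285  0.90754796]
bin_bolts [(0.73, array([296.9, 150.4])), (0.72, array([229.1, 152.8]))]
bin_spacers [(0.82, array([262.9, 149.8]))]
bin_washers [(0.95, array([413.1, 282. ])), (0.61, array([297. , 151.6])), (0.59, array([163.7, 125.6]))]
bin_nuts [(0.65, array([330.1, 150.9])), (0.39, array([342.4, 290.2])), (0.22, array([435.4, 211.3]))]
```

View pics/top10.png

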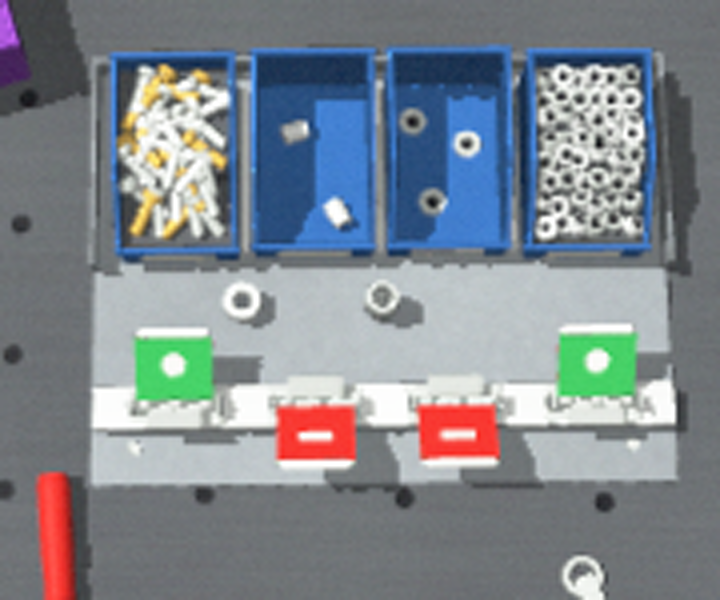

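View pics/scene10.png

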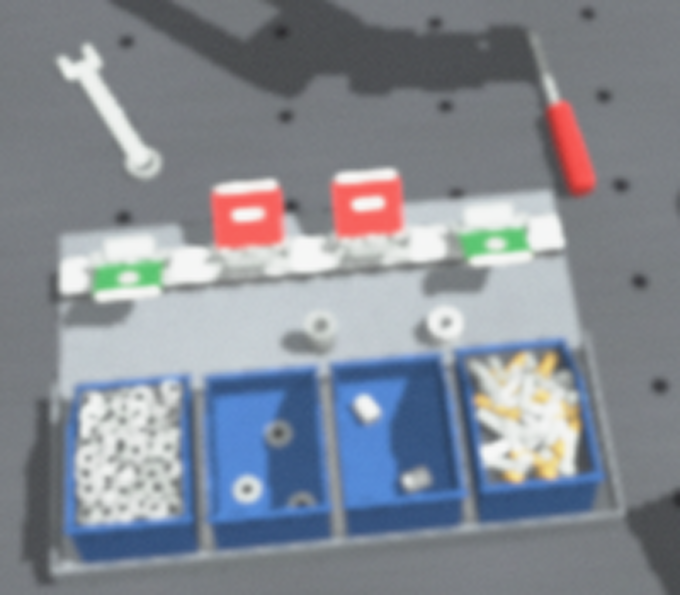

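The pictures show green in front of the bolts (174,365) and nuts (597,362), and red in front of the spacers (316,436) and washers (458,434). Bins and bystanders are unmoved and the arm is clear, so I hand in.

```bash
python3 -c "
from workcell import env
print(env.job_done())"
```

```text
the job is handed in; nothing more can be done
None
```

I handed the job in at about 13.6 s. Only the tag in front of the bolts bin was wrong, and I pushed it over from red to green with the shut fingertips.

- **First pass missed:** the fingertip went over the sleeve without moving the leaf. The cameras showed the tip about 18 mm or more above the reported TCP, although the arm pose and the tag positions agreed to about 2 mm. I never settled why the tip sits higher. A second approach with the TCP about 25 mm lower worked, and every force reading I took was within about 1.5 N.
- **Last checks:** the top and scene pictures show green at the bolts and nuts bins and red at the spacers and washers bins. No bin, socket, collar, wrench or screwdriver had visibly moved. I judged this by eye, not by measuring shifts, and did not recheck the spray can, tape roll, damper or drill. The arm was clear of everything.
- **Detector disagreement:** in the final top view the network's best "bin_bolts" hit (0.73) was on the washers bin, and a second hit (0.72) was on the bolts bin. The pictures are unambiguous, so I went by them.

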